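# Fold the tube lids shut along the heating block's front row

### The arm

A 7-joint arm with a two-finger parallel gripper is mounted at the origin on the work surface. World frame = base frame: x ahead of the robot, y to its left, z up, the work surface at z = 0. Lengths are in m, angles in rad, forces in N, time in s.
With the tool pointing down it reaches from about 0.375 to 0.925 m from the base axis. Payload 3.1 kg.
Tool frame: the origin (TCP) lies between the finger pads; the fingertips stand 19 mm ahead of it and the grasp point (between the pads) is the TCP; z points along the fingers, y is the line along which they close (so a half turn about z gives the same grasp; the last joint's range is limited). The gripper opens to 85 mm and grips with 20 to 120 N. Pads are 22 mm wide; open, the fingers measure 114 mm over their backs; the gripper's body (76 mm by 85 mm) begins 54 mm behind the grasp point. The pads swing forward as they close: fully open they stand 13 mm farther back than shut.
Start: joints at [1.126, 0.383, 0.044, 1.598, -0.018, 1.161, -0.05], TCP at [0.221, -0.611, 0.25] pointing down, gripper open.
Joint ranges: [-2.61, 2.61], [-0.41, 2.15], [-1.48, 1.57], [0, 2.5], [-1.57, 4.71], [0.05, 1.97], [-2.85, 2.85]. Speed limits (rad/s): [2.79, 2.79, 3.14, 3.14, 3.14, 3.14, 3.14].

### API

Orientations are given as a unit quaternion [x, y, z, w].
In Python, from bench import move_ptp, movel, move_j, move_gripper, pause, inverse_kinematics, read_camera, camera_params, MotionError, sign_off, look_for, tip_of, read_time_s, read_qpos, read_joint_vel, read_effort, read_eef_pos, read_tcp_rot, read_ft_force, read_ft_torque, read_finger_gap, read_grasp_force gives the robot as it stands. Calls block until the motion is done:
- move_ptp(position, orientation): joint-space move of the TCP to a pose.
- movel(position, orientation=None, speed=0.15): straight line of the TCP; orientation=None keeps the orientation; speed is the mean speed in m/s.
- move_j(angles): joint-space move.
- move_gripper(opening, effort=None): finger opening in m; effort is the grip in N (None keeps the last); returns when the fingers have stopped.
- pause(seconds).
- inverse_kinematics(position, orientation): joint angles nearest the present ones, or None.
- read_camera(name): name is "scene" or "side" or "wrist"; returns the picture (384x512x3 uint8, red, green, blue); there is no depth.
- camera_params(name): a dict with "K" (3x3 intrinsics, pixels), "camera_from_world" (4x4, takes a point from world to camera coordinates). Camera axes: x right, y down, z forward; pixel columns grow to the right and rows downward; lengths in m; the calibration is good to about 2 mm. A picture is of the moment at which its call begins: read the wrist's pose just before it. camera_params takes no time and is no camera call; for the wrist camera it gives the pose at the moment of the call.
A pose or a line that the arm cannot do raises MotionError and nothing moves.
- sign_off(): hands the job in; it is judged then, once.
Trained networks look in the newest picture that a camera, given by its name, has taken for a name from the list of things; names that differ only in an ending like _2 or _b are one class to them, and where a whole thing is asked for, a point or a joint stands for the part that bears it (a point fixed in the world has none). Each returns a list of dicts, best first, with "confidence" (0 to 1); they miss things now and then, are a little off and sometimes report something else, mostly with a low value. They report only what shows in the picture. A call takes as long as a camera call.
- look_for(camera, name): "at" ([column, row] in pixels, amid what is visible of it).
- tip_of(camera, name): "at" ([column, row] in pixels: a listed point, or the origin of a listed thing).
Readings, each from a call of its own:
- read_time_s(): time.
- read_qpos(): joint angles.
- read_joint_vel(): joint speeds.
- read_effort(): joint torques, N m.
- read_eef_pos(): TCP position.
- read_tcp_rot(): TCP orientation.
- read_ft_force(): force on the tool from outside, world axes, zero at the start.
- read_ft_torque(): the same for the moment, N m.
- read_finger_gap(): finger opening in m.
- read_grasp_force(): force on a finger pad.
Only numpy, scipy, OpenCV 4.12 (cv2) and the standard library are available. Lean on these libraries where they do the work, as an engineer would, in place of code of your own. Each camera call takes 0.05 s, during which the arm holds its last target. There are 200 camera calls.

### The job

Some tubes in the front row of the heating block still have their lids standing open: go along the row with your fingertips, from the side the lids are hinged on, and fold every open lid over until it lies fully shut on its tube. Press gently, and do not lift or pull any tube out of its well. Leave the tubes of the back row as they are, the open ones open, move nothing else, and finish clear of everything.

Things in the scene. Friction and masses are not known exactly. Their poses are not given: they have to be found in the camera images.
- heater: dry-block heater, fixed; white housing 250 x 250 mm, deck 90 mm high, sloped control panel facing its -x, +z up; origin at the centre of its underside. A dark anodised aluminium block 92 x 190 mm stands in it, flat top 100 mm above the origin, with two rows of wells along the heater's y, the wells of a row 30 mm apart
- front_row (a point): middle of the FRONT row of wells (the one nearer the panel), on the block's top; axes as the heater's. Its six wells, all with a tube, lie at y = -75, -45, -15, 15, 45, 75 mm from here. The BACK row lies parallel at x = +42 mm: wells at the same y, with tubes at 75, 15 and -45 in any order, a thermometer at -75, the others empty
- tube1: Front-row tube (in any of its wells): white 5 ml snap-lid tube, 16.4 mm across, 60 mm long, loose in its well on a 21 mm collar. Origin at the bottom centre (50 mm below the block's top), +z up, +y to its lid hinge (within 0.15 rad of the heater's +y). Hinge line along x at y +11.5, z +58 mm. Shut lid: disc 20 mm across, 3.6 mm thick, edge bevelled 1.8 mm, top at z +61.6, tab to y -13 mm.
- tube2: Front-row tube (in any of its wells): white 5 ml snap-lid tube, 16.4 mm across, 60 mm long, loose in its well on a 21 mm collar. Origin at the bottom centre (50 mm below the block's top), +z up, +y to its lid hinge (within 0.15 rad of the heater's +y). Hinge line along x at y +11.5, z +58 mm. Shut lid: disc 20 mm across, 3.6 mm thick, edge bevelled 1.8 mm, top at z +61.6, tab to y -13 mm.
- tube3: Front-row tube (in any of its wells): white 5 ml snap-lid tube, 16.4 mm across, 60 mm long, loose in its well on a 21 mm collar. Origin at the bottom centre (50 mm below the block's top), +z up, +y to its lid hinge (within 0.15 rad of the heater's +y). Hinge line along x at y +11.5, z +58 mm. Shut lid: disc 20 mm across, 3.6 mm thick, edge bevelled 1.8 mm, top at z +61.6, tab to y -13 mm.
- tube4: Front-row tube (in any of its wells): white 5 ml snap-lid tube, 16.4 mm across, 60 mm long, loose in its well on a 21 mm collar. Origin at the bottom centre (50 mm below the block's top), +z up, +y to its lid hinge (within 0.15 rad of the heater's +y). Hinge line along x at y +11.5, z +58 mm. Shut lid: disc 20 mm across, 3.6 mm thick, edge bevelled 1.8 mm, top at z +61.6, tab to y -13 mm.
- tube5: Front-row tube (in any of its wells): white 5 ml snap-lid tube, 16.4 mm across, 60 mm long, loose in its well on a 21 mm collar. Origin at the bottom centre (50 mm below the block's top), +z up, +y to its lid hinge (within 0.15 rad of the heater's +y). Hinge line along x at y +11.5, z +58 mm. Shut lid: disc 20 mm across, 3.6 mm thick, edge bevelled 1.8 mm, top at z +61.6, tab to y -13 mm.
- tube6: Front-row tube (in any of its wells): white 5 ml snap-lid tube, 16.4 mm across, 60 mm long, loose in its well on a 21 mm collar. Origin at the bottom centre (50 mm below the block's top), +z up, +y to its lid hinge (within 0.15 rad of the heater's +y). Hinge line along x at y +11.5, z +58 mm. Shut lid: disc 20 mm across, 3.6 mm thick, edge bevelled 1.8 mm, top at z +61.6, tab to y -13 mm.
- tube7: Back-row tube, open: white 5 ml snap-lid tube, 16.4 mm across, 60 mm long, loose in its well on a 21 mm collar. Origin at the bottom centre (50 mm below the block's top), +z up, +y to its lid hinge (within 0.15 rad of the heater's +y). Hinge line along x at y +11.5, z +58 mm. Shut lid: disc 20 mm across, 3.6 mm thick, edge bevelled 1.8 mm, top at z +61.6, tab to y -13 mm.
- tube8: Back-row tube, open: white 5 ml snap-lid tube, 16.4 mm across, 60 mm long, loose in its well on a 21 mm collar. Origin at the bottom centre (50 mm below the block's top), +z up, +y to its lid hinge (within 0.15 rad of the heater's +y). Hinge line along x at y +11.5, z +58 mm. Shut lid: disc 20 mm across, 3.6 mm thick, edge bevelled 1.8 mm, top at z +61.6, tab to y -13 mm.
- tube9: Back-row tube, shut: white 5 ml snap-lid tube, 16.4 mm across, 60 mm long, loose in its well on a 21 mm collar. Origin at the bottom centre (50 mm below the block's top), +z up, +y to its lid hinge (within 0.15 rad of the heater's +y). Hinge line along x at y +11.5, z +58 mm. Shut lid: disc 20 mm across, 3.6 mm thick, edge bevelled 1.8 mm, top at z +61.6, tab to y -13 mm.
- lid1 (a joint): lid of tube1, rad: 0 = fully shut, flat on the rim; 1.57 = standing upright on its hinge; up to 2.0 = leaning back over the hinge side (+y). A lid pushed over its hinge towards -y comes down on its tube. The hinge is stiff (about 0.01 N m, some 0.5 N at the lid's edge) and the lid stays wherever it is left.
- lid2 (a joint): lid of tube2, rad: 0 = fully shut, flat on the rim; 1.57 = standing upright on its hinge; up to 2.0 = leaning back over the hinge side (+y). A lid pushed over its hinge towards -y comes down on its tube. The hinge is stiff (about 0.01 N m, some 0.5 N at the lid's edge) and the lid stays wherever it is left.
- lid3 (a joint): lid of tube3, rad: 0 = fully shut, flat on the rim; 1.57 = standing upright on its hinge; up to 2.0 = leaning back over the hinge side (+y). A lid pushed over its hinge towards -y comes down on its tube. The hinge is stiff (about 0.01 N m, some 0.5 N at the lid's edge) and the lid stays wherever it is left.
- lid4 (a joint): lid of tube4, rad: 0 = fully shut, flat on the rim; 1.57 = standing upright on its hinge; up to 2.0 = leaning back over the hinge side (+y). A lid pushed over its hinge towards -y comes down on its tube. The hinge is stiff (about 0.01 N m, some 0.5 N at the lid's edge) and the lid stays wherever it is left.
- lid5 (a joint): lid of tube5, rad: 0 = fully shut, flat on the rim; 1.57 = standing upright on its hinge; up to 2.0 = leaning back over the hinge side (+y). A lid pushed over its hinge towards -y comes down on its tube. The hinge is stiff (about 0.01 N m, some 0.5 N at the lid's edge) and the lid stays wherever it is left.
- lid6 (a joint): lid of tube6, rad: 0 = fully shut, flat on the rim; 1.57 = standing upright on its hinge; up to 2.0 = leaning back over the hinge side (+y). A lid pushed over its hinge towards -y comes down on its tube. The hinge is stiff (about 0.01 N m, some 0.5 N at the lid's edge) and the lid stays wherever it is left.
- lid7 (a joint): lid of tube7, rad: 0 = fully shut, flat on the rim; 1.57 = standing upright on its hinge; up to 2.0 = leaning back over the hinge side (+y). A lid pushed over its hinge towards -y comes down on its tube. The hinge is stiff (about 0.01 N m, some 0.5 N at the lid's edge) and the lid stays wherever it is left.
- lid8 (a joint): lid of tube8, rad: 0 = fully shut, flat on the rim; 1.57 = standing upright on its hinge; up to 2.0 = leaning back over the hinge side (+y). A lid pushed over its hinge towards -y comes down on its tube. The hinge is stiff (about 0.01 N m, some 0.5 N at the lid's edge) and the lid stays wherever it is left.
- lid9 (a joint): lid of tube9, rad: 0 = fully shut, flat on the rim; 1.57 = standing upright on its hinge; up to 2.0 = leaning back over the hinge side (+y). A lid pushed over its hinge towards -y comes down on its tube. The hinge is stiff (about 0.01 N m, some 0.5 N at the lid's edge) and the lid stays wherever it is left.
- probe: stick thermometer standing loose in the block's back row at the heater's -y end; 6 mm stem, grey head 12 x 20 mm whose top is 38 mm above the block. Origin at the stem's foot, 48 mm below the block's top.
- wash_bottle: white wash bottle, 72 mm in diameter, 180 mm tall, on the bench; origin at the centre of its foot
- vial: squat screw-cap reagent vial, 26 mm across and 40 mm tall, standing on the heater's deck in front of the block (deck 90 mm above the bench); origin at the centre of its foot
- tip_box: blue pipette-tip box with a clear lid, 85 x 122 x 83 mm; origin at the centre of its underside

How it is judged:
By the outcome, as a careful person would: the job done as asked, in the order asked, and still so for the second after the job is handed in, with the robot touching nothing.
It also fails if it takes over 67 s, if anything falls off the work surface, if the arm or the gripper's body presses on something with over 40 N, if the wrist force passes 120 N, or if a joint passes its speed limit or range.

## Working session

There is one attempt and no reset: what is moved stays moved. The work goes in short steps, each a Python script; the robot and the scene stay as the last script left them, time stands still between calls to the robot, and variables do not carry over. Pictures are saved under pics/ and viewed, at most 10 in all, crops included, and the job is handed in when it is done.

```bash
mkdir -p pics; ls
python3 - <<'E'
from bench import *
import cv2, numpy as np
for c in ["scene","side"]:
    im=read_camera(c); cv2.imwrite(f"pics/{c}0.png",im[:,:,::-1])
    p=camera_params(c); print(c,p["K"],np.round(p["camera_from_world"],3).tolist())
    for n in ["heater","front_row","tube1","probe","vial","wash_bottle","tip_box"]:
        print(n,[(np.round(d["at"]).tolist(),round(d["confidence"],2)) for d in tip_of(c,n)][:12])
print(read_tcp_rot(),read_time_s())
E
python3 -c "
import cv2,numpy as np
a=cv2.imread('pics/scene0.png');b=cv2.imread('pics/side0.png')
cv2.imwrite('pics/both0.png',np.vstack([a,b])[:, :]) "
```

```text
pics
scene [[370.05735525   0.         253.65966456]
 [  0.         370.05735525 190.13069958]
 [  0.           0.           1.        ]] [[-0.753, 0.658, -0.016, 0.436], [0.381, 0.416, -0.826, -0.135], [-0.536, -0.628, -0.564, 1.468], [0.0, 0.0, 0.0, 1.0]]
heater [([251.0, 192.0], 0.71)]
front_row [([251.0, 170.0], 0.56), ([242.0, 187.0], 0.44)]
tube1 [([253.0, 188.0], 0.62), ([259.0, 194.0], 0.46), ([242.0, 186.0], 0.44)]
probe [([259.0, 195.0], 0.52)]
vial [([277.0, 176.0], 0.59)]
wash_bottle [([398.0, 269.0], 0.6)]
tip_box [([167.0, 170.0], 0.96)]
side [[434.64014486   0.         248.02745126]
 [  0.         434.64014486 189.28070487]
 [  0.           0.           1.        ]] [[0.952, -0.305, -0.022, -0.53], [-0.179, -0.498, -0.848, 0.172], [0.247, 0.812, -0.529, 1.053], [0.0, 0.0, 0.0, 1.0]]
heater [([236.0, 241.0], 0.94)]
front_row [([242.0, 213.0], 0.9)]
tube1 []
probe []
vial [([215.0, 200.0], 0.57)]
wash_bottle [([185.0, 153.0], 0.96), ([218.0, 202.0], 0.37)]
tip_box [([349.0, 328.0], 0.79)]
[9.85004827e-01 1.72526782e-01 2.98826530e-05 1.70087121e-05] 0.8
```

View pics/scene0.png

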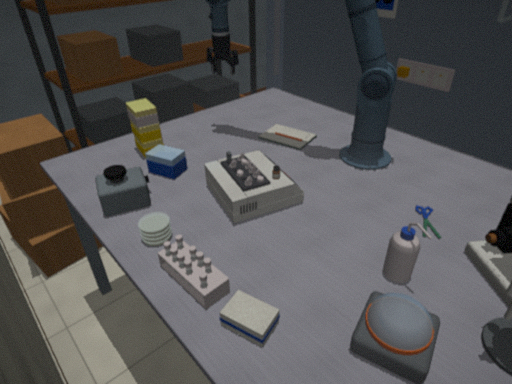

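View pics/side0.png

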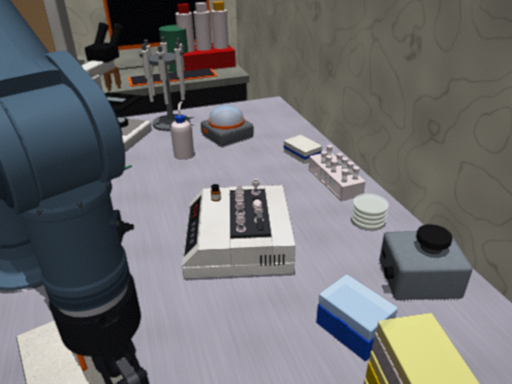

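The scene picture shows the heater at about (252,185). The side picture shows it at (238,232), with its panel to the left (−x) and the block at about (250,212). Next I'll triangulate and bring the wrist camera over the block.

```bash
cat > h.py <<'E'
from bench import *
import cv2, numpy as np
from scipy.spatial.transform import Rotation as R
def ray(p,uv):
    M=np.array(p["camera_from_world"]); K=np.array(p["K"])
    d=M[:3,:3].T@np.linalg.solve(K,[uv[0],uv[1],1]); c=-M[:3,:3].T@M[:3,3]
    return c,d
def onz(p,uv,z):
    c,d=ray(p,uv); return c+d*(z-c[2])/d[2]
def proj(p,X):
    M=np.array(p["camera_from_world"]); q=np.array(p["K"])@(M[:3,:3]@X+M[:3,3]); return q[:2]/q[2]
def down(yaw): # tool z down, tool x axis at yaw
    c,s=np.cos(yaw),np.sin(yaw)
    return R.from_matrix(np.array([[c,s,0],[s,-c,0],[0,0,-1]])).as_quat()
E
python3 - <<'E'
from h import *
s=camera_params("scene"); d=camera_params("side"); w=camera_params("wrist")
print(onz(s,(251,192),0),onz(d,(236,241),0),onz(s,(242,187),.1),onz(s,(251,170),.1),onz(d,(242,213),.1))
M=w["camera_from_world"]; print(w["K"],np.round(M,3).tolist()); print("cam pos",-M[:3,:3].T@M[:3,3],read_eef_pos())
print(R.from_quat(read_tcp_rot()).as_matrix().round(3).tolist())
for n,p,uv in [("tip",d,(349,328)),("bottle",d,(185,153)),("bottle",s,(398,269)),("tip",s,(167,170))]: print(n,onz(p,uv,0))
E
```

```text
[ 0.49287027 -0.11306409  0.        ] [ 0.4940985  -0.09410325  0.        ] [ 0.58870168 -0.04073945  0.1       ] [ 0.50374726 -0.09734822  0.1       ] [ 0.50549952 -0.11869191  0.1       ]
[[279.33634432   0.         258.25990808]
 [  0.         279.33634432 189.97731294]
 [  0.           0.           1.        ]] [[0.34, -0.94, -0.0, -0.651], [-0.889, -0.322, 0.326, -0.043], [-0.307, -0.111, -0.945, 0.38], [0.0, 0.0, 0.0, 1.0]]
cam pos [ 0.29963215 -0.58420162  0.37279259] [ 0.22094667 -0.61129154  0.25030519]
[[0.94, 0.34, 0.0], [0.34, -0.94, -0.0], [0.0, 0.0, -1.0]]
tip [ 0.62816977 -0.43022242  0.        ]
bottle [0.46346349 0.43397831 0.        ]
bottle [0.44086314 0.41654926 0.        ]
tip [ 0.6320517  -0.44011818  0.        ]
```

Run:
```python
from h import *
move_gripper(0.0)
for y in (np.pi/2,-np.pi/2):
    print(y,inverse_kinematics([.50,-.10,.28],down(y)),inverse_kinematics([.50,-.2,.13],down(y)),inverse_kinematics([.50,0,.13],down(y)))
move_ptp([.51,-.10,.28],down(np.pi/2))
w=camera_params("wrist"); np.savez("w1.npz",**w); im=read_camera("wrist")
cv2.imwrite("pics/w1.png",cv2.resize(im[:,:,::-1],None,fx=1.5,fy=1.5,interpolation=cv2.INTER_CUBIC))
for n in ["heater","front_row","tube1","lid1","probe","vial"]:
    print(n,[(np.round(d["at"]).tolist(),round(d["confidence"],2)) for d in tip_of("wrist",n)])
print("look",[(np.round(d["at"]).tolist(),round(d["confidence"],2)) for d in look_for("wrist","tube1")])
print(read_time_s(),read_eef_pos(),read_finger_gap(),read_ft_force())
```

```text
1.5707963267948966 [ 0.59515622  0.12345126 -0.51054747  1.87465896  0.06568285  1.15988583
  0.0615909 ] [ 0.68592234  0.35667323 -0.4414373   1.94771706  0.19504626  0.8783498
  0.14361108] [ 0.47591495  0.32021993 -0.62693732  2.02941955  0.24512061  0.86481486
 -0.28733646]
-1.5707963267948966 [-1.10964185  0.28600575  1.42820756  1.93661818 -0.30677967  1.18032497
 -2.70898267] [ 0.29668111  0.31990939  0.00821346  1.96661559 -0.00342283  0.85508064
 -2.83486886] [-1.1460679   0.73498331  1.38149857  2.09487673 -0.84951183  1.06959851
 -2.46952833]
heater [([247.0, 160.0], 0.92)]
front_row [([252.0, 179.0], 0.57), ([270.0, 110.0], 0.31)]
tube1 [([242.0, 200.0], 0.87), ([261.0, 134.0], 0.83), ([267.0, 108.0], 0.83), ([275.0, 204.0], 0.71), ([303.0, 117.0], 0.68), ([258.0, 154.0], 0.67), ([254.0, 175.0], 0.58), ([291.0, 162.0], 0.58), ([239.0, 220.0], 0.48)]Traceback (most recent call last):
  File "<stdin>", line 9, in <module>
ValueError: it knows: front_row, heater, probe, tip_box, tube, vial, wash_bottle
```

View pics/w1.png

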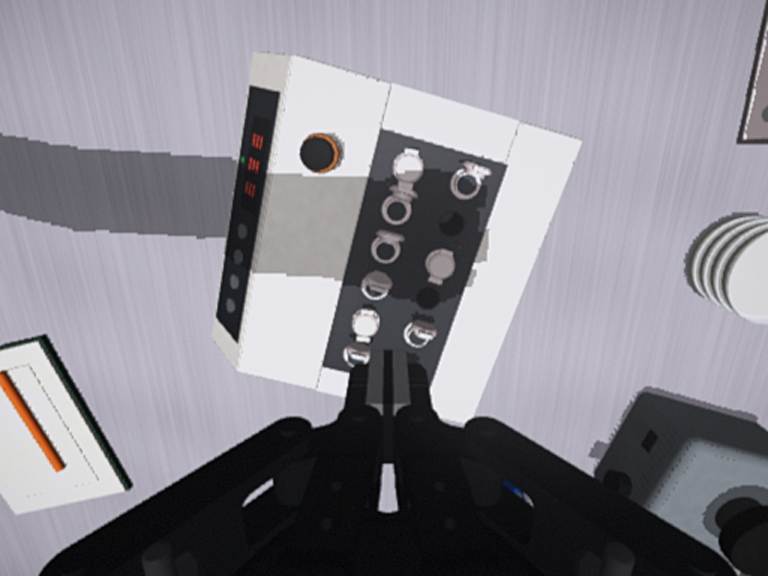

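The wrist picture has image up = +y, with the heater turned about −15°. The front row runs from (407,165) at the +y end to (355,355). The tubes at (397,210) and (387,248) are open, and (376,287) and (355,355) look open too. Those at (407,165) and (365,323) look shut. I'll fit the row and take a closer view.

Run:
```python
from h import *
w=dict(np.load("w1.npz"))
F=[(267,108),(261,134),(258,154),(254,175),(242,200),(239,220)]; Y=[75,45,15,-15,-45,-75]
B=[(303,117,75),(291,162,15),(275,204,-45)]
P=np.array([onz(w,f,.05)[:2] for f in F]+[onz(w,b[:2],.05)[:2] for b in B])
L=np.array([(0,y) for y in Y]+[(42,b[2]) for b in B])/1000
def fit(L,P):
    lc,pc=L.mean(0),P.mean(0); U,S,V=np.linalg.svd((P-pc).T@(L-lc)); Rm=U@np.diag([1,np.sign(np.linalg.det(U@V))])@V
    return Rm,pc-Rm@lc
Rm,t=fit(L,P); yaw=np.arctan2(Rm[1,0],Rm[0,0]); print("front_row",t,"yaw",yaw,"res mm",((P-(L@Rm.T+t))*1000).round(1).tolist())
im=cv2.imread("pics/w1.png")
for y in Y:
    X=np.r_[Rm@[0,y/1000]+t,.1]; q=proj(w,X); print(y,X.round(4),(q*1.5).round())
ex=Rm[:,1]; c=t-ex*.11
q=down(yaw+np.pi/2); p=[*c,.235]
print(inverse_kinematics(p,q))
move_ptp(p,q)
w=camera_params("wrist"); np.savez("w2.npz",**w); im=read_camera("wrist")
cv2.imwrite("pics/w2f.png",im[:,:,::-1])
for n in ["front_row","tube1"]:
    print(n,[(np.round(d["at"]).tolist(),round(d["confidence"],2)) for d in tip_of("wrist",n)])
o=[]
for y in Y:
    X=np.r_[Rm@[0,y/1000]+t,.11]; o.append(proj(w,X)); print(o[-1].round())
o=np.array(o); a=np.maximum(o.min(0)-45,0).astype(int); b=(o.max(0)+60).astype(int)
cr=im[a[1]:b[1],a[0]:b[0],::-1]; f=min(3.,600/cr.shape[0]); print("crop",a,b,f)
cv2.imwrite("pics/w2.png",cv2.resize(cr,None,fx=f,fy=f,interpolation=cv2.INTER_CUBIC)); print(read_time_s())
```

```text
front_row [ 0.50313323 -0.10856938] yaw -0.25561971369539527 res mm [[-2.1, 0.1], [-1.8, -2.0], [1.9, 1.8], [4.2, 3.0], [-4.7, -3.0], [-1.9, -3.6], [1.3, 0.1], [3.8, 1.9], [-0.7, 1.7]]
75 [ 0.5221 -0.036   0.1   ] [406. 166.]
45 [ 0.5145 -0.065   0.1   ] [395. 208.]
15 [ 0.5069 -0.0941  0.1   ] [384. 247.]
-15 [ 0.4993 -0.1231  0.1   ] [374. 284.]
-45 [ 0.4918 -0.1521  0.1   ] [365. 319.]
-75 [ 0.4842 -0.1811  0.1   ] [357. 352.]
[ 0.70808564  0.18243064 -0.3978386   1.90339471  0.08016472  1.07109004
  0.02209321]
front_row [([258.0, 56.0], 0.89)]
tube1 [([302.0, 48.0], 0.96), ([262.0, 76.0], 0.95), ([259.0, 48.0], 0.94), ([299.0, 111.0], 0.94), ([260.0, 139.0], 0.85), ([260.0, 110.0], 0.78), ([261.0, 12.0], 0.38)]
[258. -60.]
[259. -11.]
[259.  34.]
[259.  76.]
[259. 114.]
[259. 148.]
crop [213   0] [318 208] 2.8846153846153846
4.6
```

View pics/w2.png

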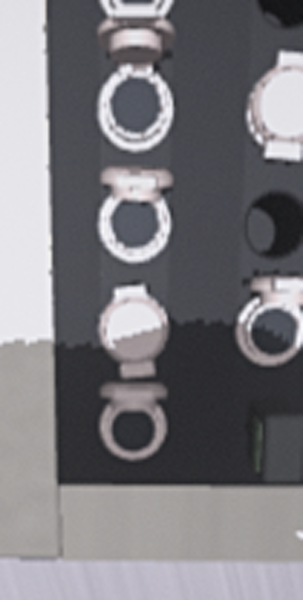

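In the crop (front row, from the bottom): −75 is open at (133,430), −45 is shut at (134,330), −15 is open at (134,226), 15 is open at (135,108), and the 45 tube is open at the top edge. I'll take one view farther toward +y for the last two and refine the row pose.

Run:
```python
from h import *
yaw=-.2556; t=np.array([.50313,-.10857]); ey=np.array([-np.sin(yaw),np.cos(yaw)]); ex=np.array([np.cos(yaw),np.sin(yaw)])
w2=dict(np.load("w2.npz")); a=np.array([213,0])
for y,c,z in [(15,(135,108),.108),(-15,(134,226),.108),(-75,(133,430),.108),(-45,(134,330),.1116)]:
    X=onz(w2,np.array(c)/2.8846+a,z)[:2]-t; print(y,"local mm",(X@ex*1000).round(1),(X@ey*1000).round(1))
q=down(yaw+np.pi/2); move_ptp([*(t+.0*ey),.235],q)
w=camera_params("wrist"); np.savez("w3.npz",**w); im=read_camera("wrist")
o=np.array([proj(w,np.r_[t+ey*y/1000,.108]) for y in (90,75,45,15,-15)]); print(o.round())
a=np.maximum(o.min(0)-45,0).astype(int); b=(o.max(0)+[60,20]).astype(int)
cr=im[a[1]:b[1],a[0]:b[0],::-1]; f=600/cr.shape[0]; print("crop",a,b,f)
cv2.imwrite("pics/w3.png",cv2.resize(cr,None,fx=f,fy=f,interpolation=cv2.INTER_CUBIC)); print(read_time_s(),read_ft_force())
```

```text
15 local mm 0.9 13.2
-15 local mm 0.5 -16.9
-75 local mm 0.1 -75.9
-45 local mm 0.5 -45.6
[[259.  88.]
 [259. 106.]
 [258. 141.]
 [258. 174.]
 [258. 204.]]
crop [212  42] [318 223] 3.314917127071823
5.1667 [ 0.73632615 -0.29814785  0.0739091 ]
```

View pics/w3.png

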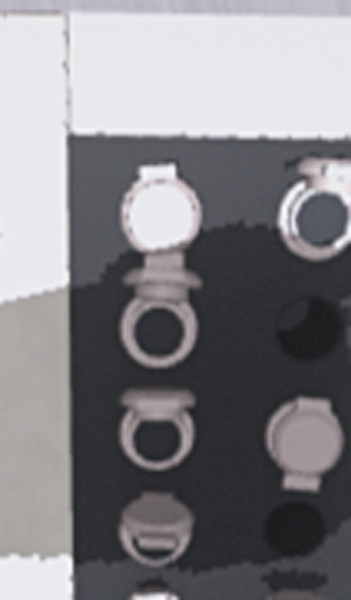

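Tube 75 is shut: disc at (160,215), hinge above it and tab at (163,258). 45 at (158,330), 15 at (157,437) and −15 at (156,530) are open. So the lids to close are 45, 15, −15 and −75. I'll check the closed fingertip length against the wrist image before descending.

Run:
```python
from h import *
w=camera_params("wrist"); p=read_eef_pos(); r=R.from_quat(read_tcp_rot()).as_matrix()
for L in (.006,.019,.032): print(L,[proj(w,p+r@[dx,dy,L]).round(1).tolist() for dx in(.011,-.011) for dy in (-.0145,.0145)])
im=read_camera("wrist"); cv2.imwrite("pics/tip.png",cv2.resize(im[190:290,200:320,::-1],None,fx=5,fy=5,interpolation=cv2.INTER_CUBIC))
```

```text
0.006 [[230.2, 239.7], [286.2, 239.7], [231.5, 275.6], [284.8, 275.6]]
0.019 [[232.4, 228.3], [284.0, 228.3], [233.5, 262.0], [282.9, 262.0]]
0.032 [[234.3, 218.5], [282.2, 218.5], [235.3, 250.3], [281.2, 250.3]]
```

View pics/tip.png

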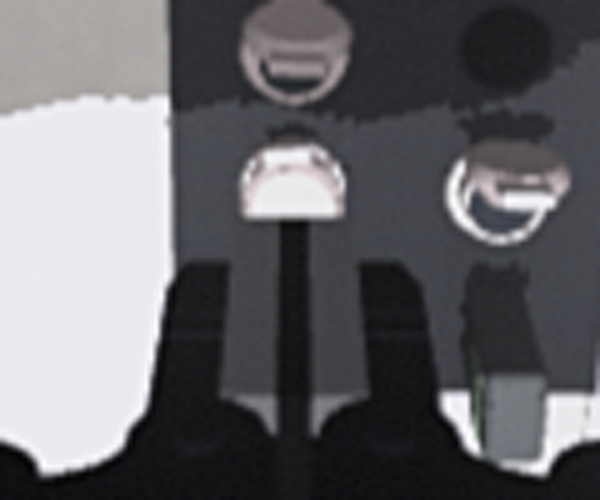

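The grey pads' top edge is at about row 234 and the black finger bodies at about row 242, spanning columns 234–285 (≈29 mm). That suggests a shut gripper, with tips slightly shorter than nominal. I'll read the gap and also find the height by contact.

Run:
```python
from h import *
print(read_finger_gap(),read_eef_pos(),read_ft_force(),read_time_s())
w=camera_params("wrist"); p=read_eef_pos(); r=R.from_quat(read_tcp_rot()).as_matrix()
for dx in (.011,.008,.004): print(dx,[proj(w,p+r@[dx,0.0075,L]).round(1).tolist() for L in(.006,.012,.019)])
```

```text
0.0001309501711073105 [ 0.50316904 -0.1091906   0.23519871] [ 0.36819383 -0.00949709 -0.25428335] 5.2167
0.011 [[272.7, 239.7], [272.1, 234.2], [271.6, 228.3]]
0.008 [[272.6, 244.8], [272.0, 239.2], [271.5, 233.1]]
0.004 [[272.4, 251.5], [271.9, 245.7], [271.4, 239.4]]
```

```bash
cat >> h.py <<'E'
yaw=-.2556; ey=np.array([-np.sin(yaw),np.cos(yaw)]); ex=np.array([np.cos(yaw),np.sin(yaw)])
t=np.array([.50313,-.10857])-.0012*ey+.0005*ex; Q=down(yaw+np.pi/2)
def pos(y,H): return np.r_[t+ey*y/1000,.1+.019+H/1000]   # tip at row y, H mm above the block
def press(y,H,lim=4.,Hmin=6.):
    pause(.15); f0=np.mean([read_ft_force() for _ in range(5)],0); log=[]
    while H>Hmin:
        H-=.7; movel(pos(y,H),Q,speed=.02); pause(.05); f=read_ft_force()-f0; log.append((round(H,1),f.round(1).tolist()))
        if f[2]>lim: break
    print(y,"press",log[-7:]); return H
E
python3 - <<'E'
from h import *
move_ptp(pos(84,60),Q); movel(pos(84,17),Q,speed=.15); print(read_ft_force())
movel(pos(47,17),Q,speed=.07); print(read_ft_force(),read_eef_pos()-pos(47,17))
h=press(47,17); movel(pos(47,h+7),Q,speed=.05); print(read_time_s())
w=camera_params("wrist"); im=read_camera("wrist"); np.savez("w4.npz",**w)
cv2.imwrite("pics/w4.png",cv2.resize(im[60:290,180:340,::-1],None,fx=2.6,fy=2.6,interpolation=cv2.INTER_CUBIC))
E
```

```text
[0.08089706 0.42400718 0.90402399]
[-0.30454565  0.13893226 -0.90045654] [-2.21871599e-04 -3.92961125e-04 -4.68437429e-05]
47 press [(14.9, [-0.3, 1.2, -0.6]), (14.2, [-0.4, -0.2, 0.4]), (13.5, [-1.3, 0.7, 0.4]), (12.8, [-0.6, -0.8, -0.7]), (12.1, [-0.6, 1.5, -0.1]), (11.4, [-2.5, 1.1, 2.6]), (10.7, [-3.2, 0.9, 7.2])]
9.95
```

View pics/w4.png

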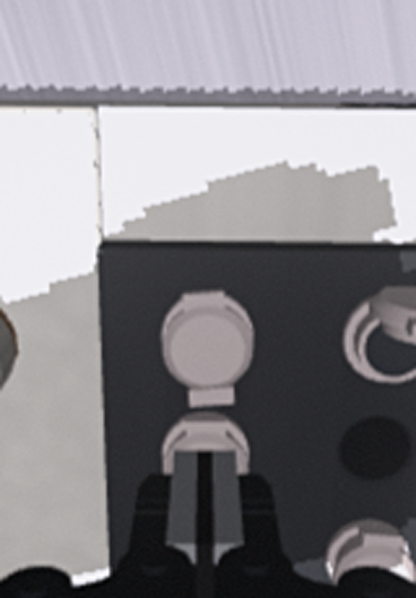

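Contact came at H ≈ 11.5 mm, as a shut lid should give, and the picture shows tube 75 shut at (208,340) and the pads over the folded lid at (205,440). Now the rest of the row.

Run:
```python
from h import *
for y in (17,-13,-73):
    movel(pos(y,17),Q,speed=.07); h=press(y,17); movel(pos(y,17),Q,speed=.05)
movel(pos(-73,60),Q,speed=.15)
def shot(n,p):
    move_ptp(p,Q); pause(.2); im=read_camera("wrist"); return im
a=shot(1,pos(0,116)); b=shot(2,pos(-110,116))
cv2.imwrite("pics/fin.png",cv2.resize(np.hstack([a[40:230,190:340],b[0:190,190:340]])[:,:,::-1],None,fx=2.6,fy=2.6,interpolation=cv2.INTER_CUBIC))
print(read_time_s(),read_ft_force())
```

```text
17 press [(14.9, [1.1, -1.3, 0.3]), (14.2, [0.9, -0.4, -0.2]), (13.5, [-0.5, -0.7, -0.9]), (12.8, [-0.0, -0.5, -0.3]), (12.1, [0.4, -1.3, -0.5]), (11.4, [-1.2, -1.6, 3.3]), (10.7, [-3.0, -1.3, 6.6])]
-13 press [(15.6, [-0.8, 1.2, 1.8]), (14.9, [0.2, 0.4, 1.5]), (14.2, [-1.2, 0.1, 1.0]), (13.5, [-0.7, 1.5, 0.5]), (12.8, [-0.3, 0.5, 0.9]), (12.1, [-0.3, 1.0, -0.1]), (11.4, [-2.1, 1.0, 4.7])]
-73 press [(14.9, [-1.1, -1.4, -0.2]), (14.2, [-0.8, -0.0, 0.6]), (13.5, [-0.4, -0.4, -0.1]), (12.8, [-0.7, -0.9, -1.2]), (12.1, [0.5, -0.6, -0.4]), (11.4, [-1.7, 0.0, 3.8]), (10.7, [-2.8, 0.2, 7.5])]
23.125 [ 0.41470949 -0.22919873  0.7655221 ]
```

View pics/fin.png

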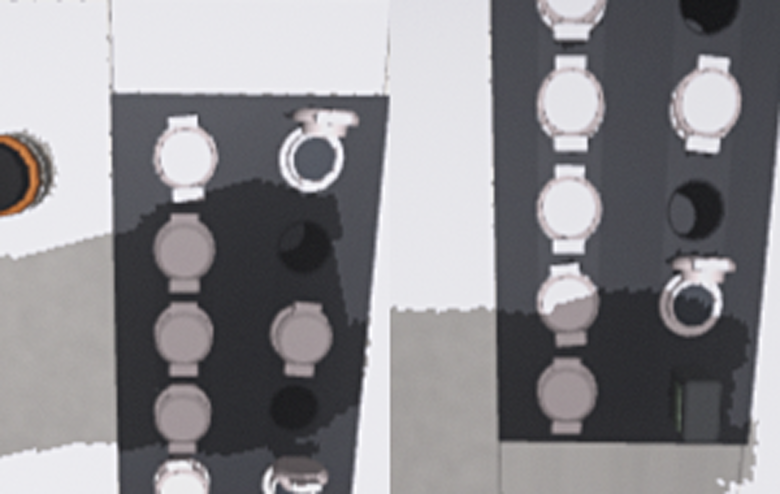

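All six front-row lids lie flat (left panel, rows 157–412; right panel, down to (567,392)). In the back row the open tubes are still open, and the thermometer is in place. The arm is clear.

```bash
python3 -c "
from bench import *
print(sign_off())"
```

```text
the job is handed in; nothing more can be done
None
```

The four open front-row lids (y = 45, 15, −15 and −75 mm) are folded shut with at most about 7.5 N of press. In the last pictures the back row looked unchanged, and the job was handed in at about 23 s with the arm clear.

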